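# Load the paint mill and hold its bayonet lid half-way

### The arm

A 6-joint arm with a two-finger parallel gripper is mounted at the origin on the work surface. World frame = base frame: x ahead of the robot, y to its left, z up, the work surface at z = 0. Lengths are in mm, angles in rad, forces in N, time in s.
With the tool pointing down it reaches from about 275 to 750 mm from the base axis. Payload 10.2 kg.
Tool frame: the origin (TCP) lies midway between the tips of the shut fingers; the grasp point (between the pads) lies behind it (manip.tcp_to_grasp is the z of the grasp point in the tool frame, in mm); z points along the fingers, y is the line along which they close (so a half turn about z gives the same grasp; the last joint's range is limited). The gripper opens to 85 mm and grips with 20 to 120 N. Pads are 22 mm wide; open, the fingers measure 114 mm over their backs; the gripper's body (76 mm by 85 mm) begins 54 mm behind the grasp point. The pads swing forward as they close: fully open they stand 13 mm farther back than shut.
Start: joints at [-1.524, 0.313, 1.498, -0, 1.331, -0.223], TCP at [139.919, -506.017, 231.294] pointing down, gripper open.
Joint ranges: [-2.94, 2.94], [-0.97, 2.17], [0.19, 2.56], [-1.23, 4.37], [0.02, 3.11], [-2.88, 2.88]. Speed limits (rad/s): [2.39, 2.39, 3.01, 3.14, 3.14, 3.14].

### API

Orientations are given as a unit quaternion [w, x, y, z].
In Python, from rig import telemetry, imaging, ticket, manip gives the robot as it stands.
- The arm moves only by the tool step_arm, never from a script. Its argument "plan" is a list of rows, each a list of 2 entries, a list of its own where there are three numbers: the shift along the tool's x, y, z in m, then the turn, a rotation vector about the tool's x, y, z in rad. A call has 1 to 5 rows; each row shifts and turns the commanded pose from where the row before left it, along the tool's axes as they then stand; what a row does not reach is not made up. A row lasts 1/10 s, in which the tool goes at most 50 mm and 8.59 degrees, less where a joint would pass 70% of its speed; a pose out of reach is approached as far as the arm can. A call is refused whole if a number of a shift passes 0.05 or a number of a turn 0.15, either way. A call with a gripper value outside its range is refused whole. "claw" is the opening, from 0 (shut) to 1 (fully open), set as the call begins (left out, the last holds). The fingers move at their own pace and stop on an object; "squeeze" is the grip in N (left out, the last holds). Time passes only in rows, so rows that do not move let the fingers close. It gives the time, the measured TCP pose, the force, the opening and the grip force at its end, in the units of the state.
- telemetry.observe(): the state, without advancing time (a new reading comes with each control period).
- imaging.get_image(name): name is "side" or "top"; returns a dict with "color" (420x560x3 uint8, blue, green, red), "depth" (420x560 float32, mm along the optical axis (not along the pixel's ray), 0 where there is no reading), "fx", "fy", "cx", "cy" (pixels), "cam_to_world" (4x4, takes a point from camera to world coordinates). Camera axes: x right, y down, z forward; pixel columns grow to the right and rows downward; lengths in mm; the calibration is good to about 2 mm. A picture is of the moment at which its call begins.
- ticket.job_done(): hands the job in; it is judged then, once.
The state is a dict: "t": time; "joint_pos": joint angles; "dq": joint speeds; "joint_torque": joint torques, N m; "eef_pos": TCP position; "ee_rot": TCP orientation; "contact_force": force on the tool from outside, world axes, zero at the start; "ft_torque": the same for the moment, N m; "grip_width": finger opening in mm; "finger_force": force on a finger pad.
Only numpy, scipy, OpenCV 4.12 (cv2) and the standard library are available. Lean on these libraries where they do the work, as an engineer would, in place of code of your own. Each camera call takes 0.05 s, during which the arm holds its last target. There are 200 camera calls.

### The job

Stand the small round paint puck flat in the round pocket of the paint mill and let it go, leaving everything else on the table where it is. Then set the lid on, its lugs in the collar's two gaps, fully down, and twist it clockwise against its spring half-way to the lock, until its grip bar points at the single round studs, never as far as the lock. Finish while holding the lid there in the gripper: let go, it would spring back.

Things in the scene. Friction and masses are not known exactly. Their poses are not given: they have to be found in the camera images.
- mill: Paint mill fixed to the table: round white collar 134 mm across, 26 mm high, with a white motor housing (95 x 120 x 50 mm high) on its +x side. Origin: on the collar's axis at table height; z up; x towards the housing. Inside, a floor 10 mm above the table carries a steel chuck, 56 mm across, its top 26 mm above the table, with a round pocket. The collar has two entry gaps, at its +x and -x sides.
- mill_pocket (a point): Centre of the floor of the chuck's round pocket, on the collar's axis, 14 mm above the table. The pocket is 35 mm wide and 12 mm deep.
- mill_half (a point): Top of one of two single round black studs (8 mm) on the collar's rim: half-way, 45 degrees clockwise of a gap. 61.5 mm from the axis, 31 mm above the table; its x axis points outward from the collar's axis (the mill's x turned 45 degrees clockwise). Pairs of smaller studs, 90 degrees clockwise of the gaps, mark the lock.
- mill_ring (a joint): Clockwise twist (from above) of a sprung ring in the collar's channel, rad, 0 at rest. The lid's lugs push its two brass dogs after about 0.1 rad of free play: it reads about 0.68 with the lid half-way (45 degrees). The lock clicks at 1.05. Spring 0.08 N m at 0, 0.21 N m half-way; it turns a lid that is let go back.
- lid: Loose grey lid, about 200 g, standing on its open end: round cap 86 mm across, 36 mm high, hollow from below (72 mm bore, 30 mm deep, clears chuck and puck), with a grip bar on top 80 long x 20 wide x 28 mm high (36 to 64 mm above the underside). Origin: centre of the underside; z up; x along the bar and through both lugs (same either way). Seated, its underside is 10 mm above the table.
- lid_grip (a point): Middle of the lid's grip bar, on its axis, 52 mm above the lid's underside; axes as the lid's.
- lid_lug (a point): Outer end of one of the lid's two lugs, at its bottom edge under the bar's ends, 53 mm from the axis, 3.5 mm above the lid's underside. Each lug is 24 mm wide and 7 mm high.
- mill_gap (a point): Middle of the +x entry gap, 51 mm from the collar's axis, 26 mm above the table; the other is across the collar. Gaps are 31 mm wide or more; elsewhere an inward flange (inner diameter 92 mm, 20 to 26 mm above the table) covers a channel 10 mm high and 112 mm across. Turning anticlockwise from the gaps is blocked; a lid turned clockwise cannot be lifted out.
- puck: The small round puck of dry paint: dull blue cylinder 32 mm across, 24 mm high, 35 g nominal, standing flat. Origin: centre of the underside. In the pocket 12 mm of it stand out above the chuck.
- square_puck: Square puck 32 x 32 x 24 mm, same blue, not to be used. Origin: centre of the underside.
- big_puck: Big round puck, 46 mm across, 24 mm high, same blue, too big for the pocket, not to be used. Origin: centre of the underside.
- water_mug: White mug, 80 mm wide, 90 mm high, bystander. Origin: centre of the underside.
- brush: Wide flat brush with a dark handle, 190 mm long, lying on the table between the robot and the mill, bystander. Origin: under its middle; x along it.
- eraser: White eraser 45 x 22 x 14 mm lying between the mill and the lid, bystander. Origin: centre of the underside.
- dish: White mixing dish, 90 mm wide, 25 mm high, bystander. Origin: centre of the underside.
- ink: Closed jar, 44 mm wide, 60 mm high, bystander. Origin: centre of the underside.
Mind the look-alikes: they are no part of the job. Leave any green look-alike of the lid alone.

How it is judged:
By the outcome, as a careful person would: the job done as asked, in the order asked, and still so for the second after the job is handed in, while the arm keeps its last pose, push and grip.
It also fails if it takes over 51 s, if anything falls off the work surface, if the arm or the gripper's body presses on something with over 40 N, if the wrist force passes 120 N, or if a joint passes its speed limit or range.

## Working session

There is one attempt and no reset: what is moved stays moved. The work goes in short steps, Python scripts to look and compute and a tool call to move; the robot and the scene stay as the last step left them, time stands still between calls to the robot, and variables do not carry over. Pictures are saved under pics/ and viewed, at most 10 in all, crops included, and the job is handed in when it is done.

Besides the shell and the picture viewer there is one more tool, called after ">>>" as a command line: name --argument value ..., lists and objects as JSON in quotes. step_arm: Moves the arm, as the interface text tells. Its arguments: {"type":"object","properties":{"plan":{"type":"array","items":{"type":"array"}},"claw":{"type":"number"},"squeeze":{"type":"number"}},"required":["plan"]}

```bash
mkdir -p pics; ls
cat > h.py <<'E'
import numpy as np,cv2
from rig import telemetry,imaging,ticket,manip
def get(n):
    return imaging.get_image(n)
def pt(im,u,v,z):
    T=np.array(im["cam_to_world"]);d=T[:3,:3]@np.array([(u-im["cx"])/im["fx"],(v-im["cy"])/im["fy"],1.]);o=T[:3,3]
    return o+d*(z-o[2])/d[2]
def cloud(im):
    T=np.array(im["cam_to_world"]);D=im["depth"];v,u=np.indices(D.shape)
    P=np.stack([(u-im["cx"])/im["fx"]*D,(v-im["cy"])/im["fy"]*D,D],-1)
    return P@T[:3,:3].T+T[:3,3]
E
python3 - <<'E'
from h import *
print(telemetry.observe()); print(manip.tcp_to_grasp,[a for a in dir(manip) if a[0]!='_'])
for n in("top","side"):
    im=get(n);cv2.imwrite(f"pics/{n}0.png",im["color"]);np.savez(f"{n}0.npz",**im);print(n,np.round(im["cam_to_world"],3).tolist(),im["fx"],im["cx"])
E
```

```text
pics
{'t': 0.0, 'joint_pos': array([-1.52437940e+00,  3.13452743e-01,  1.49848275e+00,  8.17648346e-07,
        1.33101270e+00, -2.23420696e-01]), 'dq': array([-8.10209223e-04,  4.59135260e-06,  1.99354145e-03,  1.02137659e-03,
        4.01124644e-04, -1.20366758e-03]), 'joint_torque': array([ 5.99715950e-04, -4.12269974e+01, -2.59739542e+01, -1.84370192e-04,
        4.19706601e-03, -1.52877271e-05]), 'eef_pos': array([ 139.91664837, -505.7244812 ,  230.71649105]), 'ee_rot': array([-6.75082428e-04,  9.90912041e-01,  1.34509731e-01,  6.03011696e-05]), 'contact_force': array([-0.75139205,  0.02239975, -0.27203724]), 'ft_torque': array([ 0.0153794 ,  0.03411138, -0.00630631]), 'finger_force': 0.0, 'grip_width': 84.88964626439225}
-18.700000000000003 ['Unreachable', 'tcp_to_grasp']
top [[0.021, -0.983, 0.183, 313.26], [-1.0, -0.024, -0.011, -47.019], [0.015, -0.183, -0.983, 1523.212], [0.0, 0.0, 0.0, 1.0]] 527.4542920798119 281.26383255820866
side [[-0.82, -0.312, 0.479, -53.489], [-0.572, 0.456, -0.682, 828.358], [-0.005, -0.833, -0.553, 806.025], [0.0, 0.0, 0.0, 1.0]] 539.3363838350574 285.99806537404885
```

View pics/top0.png

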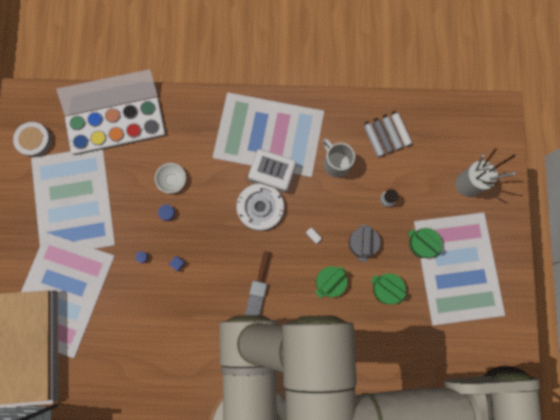

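View pics/side0.png

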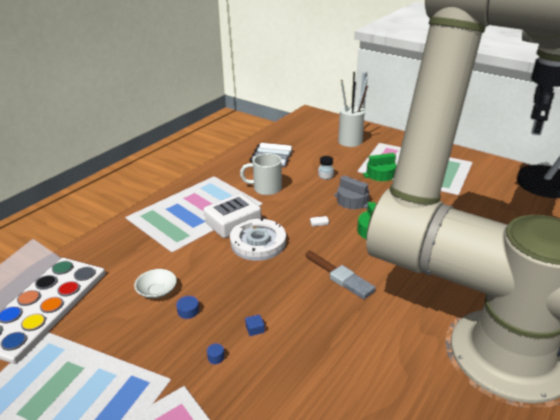

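Top view: three blue pucks at (167,213), (142,257) and (177,264). The mill collar is at (260,207) with its housing at (272,168). The grey lid is at (365,242), and there are green look-alikes at (332,282), (390,289) and (426,243). The side view shows the same layout.

Candidates for the puck: (142,257) looks small and round, (167,213) is the big round one, and (177,264) is the square one. I choose (142,257) and will check it in a crop with measured sizes.

```bash
cat > m.py <<'E'
from h import *
t=dict(np.load("top0.npz"));s=dict(np.load("side0.npz"))
for im,n in((t,"top"),(s,"side")):
    hsv=cv2.cvtColor(im["color"],cv2.COLOR_BGR2HSV);P=cloud(im)
    m=cv2.inRange(hsv,(105,110,40),(130,255,200))
    k,l,st,c=cv2.connectedComponentsWithStats(m)
    for i in range(1,k):
        if 60<st[i,4]<900:
            w=P[l==i];w=w[(w[:,2]>5)&(w[:,2]<60)]
            if len(w)<20: continue
            top=w[w[:,2]>np.percentile(w[:,2],90)-4]
            r=cv2.minAreaRect(top[:,:2].astype(np.float32))
            print(n,st[i],c[i].round(1),"ray@24",pt(im,*c[i],24)[:2].round(1),"top med",np.median(top,0).round(1),"rect",np.round(r[0],1),np.round(r[1],1),round(r[2],1),"area",st[i,4])
def crop(im,u0,v0,u1,v1,f): return cv2.resize(im["color"][v0:v1,u0:u1],None,fx=f,fy=f,interpolation=cv2.INTER_CUBIC)
a=crop(t,122,190,202,280,4);b=crop(t,220,140,310,235,4);c=crop(t,335,210,400,275,4)
H=400
o=np.zeros((780,800,3),np.uint8)[:600]
o[:360,:320]=a;o[:380,330:690]=b
o[385:,:]=0;o[385:600,:260]=c[:215,:260]
cv2.imwrite("pics/crop0.png",o)
E
python3 m.py
```

```text
top [ 88 113  13  12 121] [ 94.4 118.7] ray@24 [864.2 498.1] top med [861.8 496.5  27. ] rect [861.9 497.8] [35.1 29.2] 46.7 area 121
top [ 74 136  12  11 101] [ 79.8 141.3] ray@24 [793.  534.7] top med [794.  533.6  26.1] rect [793.1 534. ] [30.1 30.2] 39.8 area 101
side [177 297  21  21 359] [187.3 306.7] ray@24 [583.4 277.8] top med [588.4 273.7  26.5] rect [589.7 273.2] [43.5 39.4] 83.0 area 359
side [246 316  18  19 263] [254.7 324.7] ray@24 [437.9 239.1] top med [442.6 234.7  26. ] rect [443.3 234.2] [31.4 28.5] 51.5 area 263
side [  2 333  22  15 241] [ 12.8 340.1] ray@24 [796.8 535.7] top med [794.  537.1  26.2] rect [795.4 535.8] [37.3 38.7] 51.1 area 241
side [208 344  16  19 239] [215.1 353.2] ray@24 [454.3 338.9] top med [458.4 335.1  26.3] rect [459.1 334.7] [26.6 29. ] 1.3 area 239
```

View pics/crop0.png

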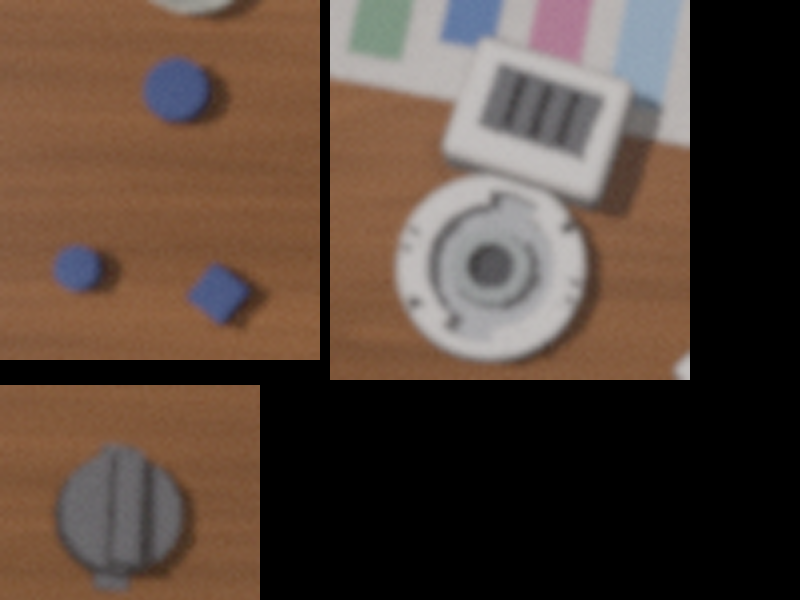

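The crop confirms that (142,257) is the small round puck. It is smaller than the big one at (167,213), and the one at (177,264) is square with its corners visible. The collar's single studs are at about (280,197) and (241,216), and the stud pairs are at about (239,200) and (281,212). Next I measure precisely.

```bash
cat > m2.py <<'E'
from h import *
import sys
t=dict(np.load("top0.npz"));s=dict(np.load("side0.npz"))
hsv=cv2.cvtColor(t["color"],cv2.COLOR_BGR2HSV);Pt=cloud(t);Ps=cloud(s)
m=cv2.inRange(hsv,(100,90,20),(135,255,255))
k,l,st,c=cv2.connectedComponentsWithStats(m)
for i in range(1,k):
    if st[i,4]>50 and 130<c[i][0]<200 and 190<c[i][1]<290:
        w=Pt[l==i]; print("puck",c[i].round(1),st[i,4],st[i,2:4],"ray24",pt(t,*c[i],24)[:2].round(1),"ray22",pt(t,*c[i],22)[:2].round(1),"med",np.median(w,0).round(1))
def circ(p):
    A=np.c_[2*p,np.ones(len(p))];x=np.linalg.lstsq(A,(p**2).sum(1),rcond=None)[0];return x[:2],np.sqrt(x[2]+x[0]**2+x[1]**2)
from scipy.optimize import least_squares
for n,P in(("top",Pt),("side",Ps)):
    # collar outer, points z 22..32
    rough=pt(t,260,207,26)[:2]
    q=P.reshape(-1,3); r=np.linalg.norm(q[:,:2]-rough,axis=1)
    w=q[(r<72)&(q[:,2]>22)&(q[:,2]<32)]
    hull=cv2.convexHull(w[:,:2].astype(np.float32))[:,0]
    print(n,"collar circle",circ(hull.astype(float)),"zmed",np.median(w[:,2]))
    g=q[(r<230)&(q[:,2]>44)&(q[:,2]<56)&(q[:,0]>rough[0]+20)&(abs(q[:,1]-rough[1])<110)]
    rr=cv2.minAreaRect(g[:,:2].astype(np.float32));print("housing",rr,cv2.boxPoints(rr).round(1).tolist())
    lr=pt(t,365,242,50)[:2]; r=np.linalg.norm(q[:,:2]-lr,axis=1)
    w=q[(r<60)&(q[:,2]>56)&(q[:,2]<72)];rr=cv2.minAreaRect(w[:,:2].astype(np.float32))
    print("bar",len(w),np.median(w,0).round(1),rr,"pca",np.degrees(np.arctan2(*np.linalg.svd(w[:,:2]-w[:,:2].mean(0),full_matrices=False)[2][0][::-1])).round(1))
    w=q[(r<60)&(q[:,2]>25)&(q[:,2]<45)];print("cap",np.median(w[:,2]),circ(cv2.convexHull(w[:,:2].astype(np.float32))[:,0].astype(float)))
# studs and pocket by ray
for u,v in((280.2,197.2),(241.2,215.5)): print("stud",pt(t,u,v,31)[:2].round(1))
g=cv2.cvtColor(t["color"],cv2.COLOR_BGR2GRAY)
# white collar contour in colour
w=cv2.inRange(hsv,(0,0,120),(180,60,255))
cv2.imwrite("w.png",w)
E
python3 m2.py
```

```text
puck [166.  212.1] 143 [14 13] ray24 [586.9 268.4] ray22 [587.3 268.8] med [586.8 267.8  25.1]
puck [141.3 256.7] 61 [10  8] ray24 [456.8 330.4] ray22 [457.  330.9] med [456.1 331.2  24.2]
puck [176.7 262.9] 85 [12 11] ray24 [441.5 229.2] ray22 [441.6 229.6] med [441.2 228.7  24.8]
top collar circle (array([609.87579377,  -1.62412447]), np.float64(67.13910345591073)) zmed 27.090371063650878
housing ((714.7298583984375, -33.998199462890625), (119.52469635009766, 95.7777099609375), 73.34278106689453) [[651.7000122070312, -77.5], [743.5, -105.0], [777.7000122070312, 9.5], [686.0, 37.0]]
bar 207 [ 511.4 -302.3   64.2] ((512.0980834960938, -303.7140197753906), (20.536550521850586, 78.63229370117188), 86.0379638671875) pca 176.5
cap 36.81726956766204 (array([ 512.72964508, -303.29256745]), np.float64(43.055167047844435))
side collar circle (array([612.9758624 ,   1.25634315]), np.float64(67.39518234661064)) zmed 28.294016436430013
housing ((720.0467529296875, -29.930992126464844), (120.69670104980469, 97.85567474365234), 72.05838775634766) [[654.9000244140625, -72.30000305175781], [748.0, -102.4000015258789], [785.2000122070312, 12.399999618530273], [692.0999755859375, 42.599998474121094]]
bar 194 [ 515.2 -296.2   64.6] ((517.80517578125, -299.30096435546875), (28.357303619384766, 81.58977508544922), 84.66522979736328) pca 177.1
cap 37.87340976417374 (array([ 516.15421468, -297.29794345]), np.float64(42.74231048768899))
stud [637.5 -59.6]
stud [581.   51.2]
```

Both cameras agree to within about 4 mm, and the sizes and heights match the description. The means are puck (458,333), mill (611,0) at yaw −17°, and lid (514,−301) with its bar at −4°. Next is a planner that turns waypoints into tool-frame rows.

```bash
cat > plan.py <<'E'
import sys,json
from h import *
from scipy.spatial.transform import Rotation as R
def pose():
    o=telemetry.observe();q=o["ee_rot"];r=R.from_quat([q[1],q[2],q[3],q[0]]).as_matrix()
    return o,o["eef_pos"],np.degrees(np.arctan2(r[1,0],r[0,0])),r
# args: waypoints "x,y,z,psi" ; straight rows <=48mm, <=0.15 rad
if __name__=="__main__":
    o,p,psi,r=pose()
    print("t",round(o["t"],2),"p",p.round(1),"psi",round(psi,2),"tilt",r[:,2].round(4),"grip",round(o["grip_width"],1),round(o["finger_force"],1),"F",o["contact_force"].round(1),"j",o["joint_pos"].round(2))
    for a in sys.argv[1:]:
        w=np.array([float(v) for v in a.split(",")]);d=w[:3]-p;dps=(w[3]-psi+180)%360-180
        n=int(max(np.ceil(np.linalg.norm(d)/48),np.ceil(abs(np.radians(dps))/0.148),1))
        rows=[]
        for i in range(n):
            c=np.radians(psi+dps*i/n)
            e=d/n; rows.append([[round((e[0]*np.cos(c)+e[1]*np.sin(c))/1000,4),round((e[0]*np.sin(c)-e[1]*np.cos(c))/1000,4),round(-e[2]/1000,4)],[0,0,round(-np.radians(dps)/n,4)]])
        print(a,n);[print("  ",json.dumps(x)) for x in rows]
        p=w[:3];psi=psi+dps
E
python3 plan.py 400,-250,200,15.5 500,100,150,15.5 458,333,60,15.5
```

```text
t 0.1 p [ 139.9 -505.8  230.8] psi 15.46 tilt [-1.0e-04  1.1e-03 -1.0e+00] grip 85.7 0.0 F [1.  0.7 0.1] j [-1.52  0.31  1.5  -0.    1.33 -0.22]
400,-250,200,15.5 8
   [[0.0399, -0.0222, 0.0039], [0, 0, -0.0001]]
   [[0.0399, -0.0221, 0.0039], [0, 0, -0.0001]]
   [[0.0399, -0.0221, 0.0039], [0, 0, -0.0001]]
   [[0.0399, -0.0221, 0.0039], [0, 0, -0.0001]]
   [[0.0399, -0.0221, 0.0039], [0, 0, -0.0001]]
   [[0.0399, -0.0221, 0.0039], [0, 0, -0.0001]]
   [[0.0399, -0.0221, 0.0039], [0, 0, -0.0001]]
   [[0.0399, -0.0221, 0.0039], [0, 0, -0.0001]]
500,100,150,15.5 8
   [[0.0237, -0.0388, 0.0062], [0, 0, -0.0]]
   [[0.0237, -0.0388, 0.0062], [0, 0, -0.0]]
   [[0.0237, -0.0388, 0.0062], [0, 0, -0.0]]
   [[0.0237, -0.0388, 0.0062], [0, 0, -0.0]]
   [[0.0237, -0.0388, 0.0062], [0, 0, -0.0]]
   [[0.0237, -0.0388, 0.0062], [0, 0, -0.0]]
   [[0.0237, -0.0388, 0.0062], [0, 0, -0.0]]
   [[0.0237, -0.0388, 0.0062], [0, 0, -0.0]]
458,333,60,15.5 6
   [[0.0036, -0.0393, 0.015], [0, 0, -0.0]]
   [[0.0036, -0.0393, 0.015], [0, 0, -0.0]]
   [[0.0036, -0.0393, 0.015], [0, 0, -0.0]]
   [[0.0036, -0.0393, 0.015], [0, 0, -0.0]]
   [[0.0036, -0.0393, 0.015], [0, 0, -0.0]]
   [[0.0036, -0.0393, 0.015], [0, 0, -0.0]]
```

>>> step_arm --plan '[[[0.04,-0.022,0.004],[0,0,0]],[[0.04,-0.022,0.004],[0,0,0]],[[0.04,-0.022,0.004],[0,0,0]],[[0.04,-0.022,0.004],[0,0,0]],[[0.04,-0.022,0.004],[0,0,0]]]' --claw 0.7 --squeeze 25

```text
t: 0.6
eef_pos: [304.3, -345.1, 211.0]
ee_rot: [-0.0, 0.991, 0.134, -0.0]
contact_force: [0.6, -0.2, -0.0]
grip_width: 59.8
finger_force: 0.0
```

>>> step_arm --plan '[[[0.04,-0.022,0.004],[0,0,0]],[[0.04,-0.022,0.004],[0,0,0]],[[0.04,-0.022,0.004],[0,0,0]],[[0.024,-0.039,0.006],[0,0,0]],[[0.024,-0.039,0.006],[0,0,0]]]'

```text
t: 1.1
eef_pos: [427.3, -161.3, 186.7]
ee_rot: [-0.0, 0.991, 0.135, -0.0]
contact_force: [0.9, -0.7, 0.1]
grip_width: 59.8
finger_force: 0.0
```

>>> step_arm --plan '[[[0.024,-0.039,0.006],[0,0,0]],[[0.024,-0.039,0.006],[0,0,0]],[[0.024,-0.039,0.006],[0,0,0]],[[0.024,-0.039,0.006],[0,0,0]],[[0.024,-0.039,0.006],[0,0,0]]]'

```text
t: 1.6
eef_pos: [490.7, 58.8, 156.9]
ee_rot: [-0.0, 0.991, 0.135, -0.0]
contact_force: [0.4, -0.1, 0.2]
grip_width: 60.1
finger_force: 0.0
```

>>> step_arm --plan '[[[0.024,-0.039,0.006],[0,0,0]],[[0.004,-0.039,0.015],[0,0,0]],[[0.004,-0.039,0.015],[0,0,0]],[[0.004,-0.039,0.015],[0,0,0]],[[0.004,-0.039,0.015],[0,0,0]]]'

```text
t: 2.1
eef_pos: [476.5, 257.0, 90.4]
ee_rot: [0.0, 0.991, 0.134, -0.0]
contact_force: [-0.9, -0.2, 0.3]
grip_width: 59.6
finger_force: 0.0
```

```bash
python3 plan.py 458,333,60,15.5 458,333,12,15.5
```

```text
t 2.1 p [476.5 257.   90.4] psi 15.46 tilt [-5.e-04 -1.e-04 -1.e+00] grip 59.6 0.0 F [-0.9 -0.2  0.3] j [0.28 0.5  1.62 0.   1.02 1.58]
458,333,60,15.5 2
   [[0.0012, -0.0391, 0.0152], [0, 0, -0.0004]]
   [[0.0012, -0.0391, 0.0152], [0, 0, -0.0004]]
458,333,12,15.5 1
   [[0.0, 0.0, 0.048], [0, 0, -0.0]]
```

>>> step_arm --plan '[[[0.001,-0.037,0.015],[0,0,0]],[[0.001,-0.037,0.015],[0,0,0]],[[0,0,0],[0,0,0]],[[0,0,0],[0,0,0]]]'

```text
t: 2.5
eef_pos: [458.9, 327.5, 60.8]
ee_rot: [0.0, 0.991, 0.135, -0.0]
contact_force: [-0.1, 0.2, -0.4]
grip_width: 59.9
finger_force: 0.0
```

```bash
python3 plan.py 458,333,60,15.5 458,333,12,15.5
```

```text
t 2.5 p [458.9 327.5  60.8] psi 15.54 tilt [-9.e-04 -6.e-04 -1.e+00] grip 59.9 0.0 F [-0.1  0.2 -0.4] j [ 0.41  0.58  1.57 -0.    0.99  1.71]
458,333,60,15.5 1
   [[0.0006, -0.0055, 0.0008], [0, 0, 0.0008]]
458,333,12,15.5 1
   [[0.0, 0.0, 0.048], [0, 0, -0.0]]
```

>>> step_arm --plan '[[[0.001,-0.005,0.02],[0,0,0]],[[0,0,0.029],[0,0,0]],[[0,0,0],[0,0,0]]]'

```text
t: 2.8
eef_pos: [457.9, 330.5, 9.9]
ee_rot: [0.001, 0.991, 0.134, -0.003]
contact_force: [-0.6, -0.6, -0.0]
grip_width: 59.8
finger_force: 0.0
```

>>> step_arm --plan '[[[0,0,0],[0,0,0]],[[0,0,0],[0,0,0]],[[0,0,0],[0,0,0]],[[0,0,0],[0,0,0]]]' --claw 0.2

```text
t: 3.2
eef_pos: [460.1, 332.3, 14.1]
ee_rot: [-0.0, 0.991, 0.134, 0.001]
contact_force: [0.1, -2.0, 7.3]
grip_width: 30.7
finger_force: 24.9
```

>>> step_arm --plan '[[[0,0,0],[0,0,0]],[[0,0,0],[0,0,0]],[[0,0,0],[0,0,-0.14]],[[0,0,0],[0,0,-0.14]],[[0,0,0],[0,0,-0.14]]]' --claw 0.7

```text
t: 3.7
eef_pos: [458.9, 332.4, 12.4]
ee_rot: [-0.0, 0.94, 0.341, -0.0]
contact_force: [-0.5, 0.5, -0.0]
grip_width: 60.1
finger_force: 0.0
```

>>> step_arm --plan '[[[0,0,0],[0,0,-0.15]],[[0,0,0],[0,0,-0.15]],[[0,0,0],[0,0,-0.15]],[[0,0,0],[0,0,-0.15]],[[0,0,0],[0,0,-0.15]]]'

```text
t: 4.2
eef_pos: [458.9, 332.4, 12.3]
ee_rot: [-0.0, 0.75, 0.662, -0.0]
contact_force: [-0.3, 0.1, -0.3]
grip_width: 59.9
finger_force: 0.0
```

>>> step_arm --plan '[[[0,0,0],[0,0,-0.15]],[[0,0,0],[0,0,-0.15]],[[0,0,0],[0,0,-0.1]],[[0,0,0],[0,0,0]]]'

```text
t: 4.6
eef_pos: [458.9, 332.4, 12.4]
ee_rot: [-0.0, 0.606, 0.796, 0.0]
contact_force: [-0.4, 0.1, -0.1]
grip_width: 59.7
finger_force: 0.0
```

>>> step_arm --plan '[[[0,0,0],[0,0,0]],[[0,0,0],[0,0,0]],[[0,0,0],[0,0,0]],[[0,0,0],[0,0,0]]]' --claw 0.2

```text
t: 5.0
eef_pos: [459.1, 332.4, 12.5]
ee_rot: [0.0, 0.606, 0.795, 0.0]
contact_force: [-0.7, 0.1, 2.4]
grip_width: 31.1
finger_force: 24.8
```

```bash
python3 plan.py 458,333,60,105.5
```

```text
t 5.0 p [459.1 332.4  12.5] psi 105.37 tilt [ 3.e-04  2.e-04 -1.e+00] grip 31.1 24.8 F [-0.7  0.1  2.4] j [0.42 0.66 1.59 0.   0.89 0.15]
458,333,60,105.5 1
   [[0.0009, -0.0009, -0.0475], [0, 0, -0.0023]]
```

The puck is now centred in both directions at TCP (459.1, 332.4). I step aside and image it to get the camera-to-robot offset.

>>> step_arm --plan '[[[0,0,0],[0,0,0]],[[0,0,0],[0,0,0]],[[0,0,-0.04],[0,0,0]],[[0,0,-0.045],[0,0,0]],[[-0.012,0.043,0],[0,0,0]]]' --claw 0.7

```text
t: 5.5
eef_pos: [503.6, 334.3, 104.4]
ee_rot: [0.002, 0.605, 0.796, 0.004]
contact_force: [1.1, 1.0, -0.4]
grip_width: 60.0
finger_force: 0.0
```

>>> step_arm --plan '[[[-0.012,0.043,0],[0,0,0]],[[-0.012,0.043,0],[0,0,0]],[[0,0,0],[0,0,0]]]'

```text
t: 5.8
eef_pos: [596.9, 330.6, 96.0]
ee_rot: [0.001, 0.607, 0.795, 0.0]
contact_force: [0.4, 0.0, 0.7]
grip_width: 59.8
finger_force: 0.0
```

```bash
cat > pk.py <<'E'
from h import *
t=dict(np.load("top0.npz"));s=dict(np.load("side0.npz"));T=get("top");S=get("side")
np.savez("top1.npz",**T);np.savez("side1.npz",**S)
for n,a,b,c,lo in(("top",t,T,(141,257),(100,90,20)),("side",s,S,(215,353),(105,110,40))):
    for im in(a,b):
        m=cv2.inRange(cv2.cvtColor(im["color"],cv2.COLOR_BGR2HSV),lo,(135,255,255))
        k,l,st,ce=cv2.connectedComponentsWithStats(m);d=np.linalg.norm(ce-c,axis=1)+1e3*(st[:,4]<30);i=d.argmin()
        w=cloud(im)[l==i];w=w[w[:,2]>19]
        print(n,ce[i].round(2),st[i],"ray24",pt(im,*ce[i],24)[:2].round(1),"cloud",np.median(w,0).round(1))
E
python3 pk.py; python3 plan.py 459,332.4,60,105.4
```

```text
top [141.3  256.67] [137 253  10   8  61] ray24 [456.8 330.4] cloud [456.1 331.2  24.2]
top [176.71 262.92] [171 258  12  12  90] ray24 [441.4 229.3] cloud [441.4 229.   24.9]
side [215.06 353.21] [208 344  16  19 239] ray24 [454.3 338.9] cloud [457.4 335.9  26. ]
side [215.02 352.94] [208 344  15  19 243] ray24 [454.8 338.5] cloud [457.9 335.5  25.5]
t 5.9 p [592.9 331.6  96.2] psi 105.36 tilt [-1.6e-03 -4.0e-04 -1.0e+00] grip 59.8 0.0 F [-0.3  0.6  0.6] j [0.34 0.77 1.13 0.   1.25 0.07]
459,332.4,60,105.4 3
   [[0.0121, -0.043, 0.0121], [0, 0, -0.0002]]
   [[0.0121, -0.043, 0.0121], [0, 0, -0.0002]]
   [[0.0121, -0.043, 0.0121], [0, 0, -0.0002]]
```

```bash
cat > pocket.py <<'E'
from h import *
for n,c in(("top",(260,206)),("side",None)):
    im=dict(np.load(f"{n}0.npz"))
    if c is None:
        T=np.array(im["cam_to_world"]);q=T[:3,:3].T@(np.array([612,0,26])-T[:3,3]);c=(im["cx"]+im["fx"]*q[0]/q[2],im["cy"]+im["fy"]*q[1]/q[2])
    g=cv2.cvtColor(im["color"],cv2.COLOR_BGR2GRAY).astype(float);f=8
    x,y=round(c[0]),round(c[1]);h=12;a=cv2.resize(g[y-h:y+h+1,x-h:x+h+1],None,fx=f,fy=f,interpolation=cv2.INTER_CUBIC)
    for th in(80,95,110):
        k,l,st,ce=cv2.connectedComponentsWithStats((a<th).astype(np.uint8))
        if k<2: continue
        d=np.linalg.norm(ce-a.shape[0]/2,axis=1)+1e3*(st[:,4]<300);d[0]=1e9;i=d.argmin();u=(ce[i]+.5)/f-.5+[x-h,y-h]
        print(n,th,u.round(2),(st[i,2:]/[f,f,f*f]).round(1),pt(im,*u,26)[:2].round(1),g.min())
E
python3 pocket.py
```

```text
top 80 [256.82 204.77] [ 5.4  7.1 16.3] [614.5   7.5] 9.0
top 95 [259.3  205.81] [ 9.9  9.2 72.2] [6.117e+02 2.000e-01] 9.0
top 110 [259.45 205.91] [10.9 10.4 90.3] [ 6.114e+02 -2.000e-01] 9.0
side 95 [255.28 235.87] [7.4 2.6 6.8] [616.3   5.3] 5.0
side 110 [256.18 235.73] [10.6  4.4 26.8] [614.8   3.6] 5.0
```

>>> step_arm --plan '[[[0.012,-0.043,0.012],[0,0,0]],[[0.012,-0.043,0.012],[0,0,0]],[[0.012,-0.043,0.012],[0,0,0]],[[0,0,0],[0,0,0]],[[0,0,0],[0,0,0]]]'

```text
t: 6.4
eef_pos: [457.8, 332.8, 61.9]
ee_rot: [0.0, 0.605, 0.796, 0.0]
contact_force: [0.6, 0.1, 0.8]
grip_width: 59.8
finger_force: 0.0
```

```bash
python3 plan.py 459.1,332.4,12.2,105.4
```

```text
t 6.4 p [457.8 332.8  61.9] psi 105.5 tilt [ 2.e-04  1.e-04 -1.e+00] grip 59.8 0.0 F [0.6 0.1 0.8] j [0.42 0.58 1.56 0.   0.99 0.15]
459.1,332.4,12.2,105.4 2
   [[-0.0003, 0.0006, 0.0249], [0, 0, 0.0009]]
   [[-0.0003, 0.0006, 0.0249], [0, 0, 0.0009]]
```

>>> step_arm --plan '[[[-0.0005,0.0012,0.025],[0,0,0]],[[0,0,0.025],[0,0,0]],[[0,0,0],[0,0,0]]]'

```text
t: 6.7
eef_pos: [459.8, 331.6, 9.3]
ee_rot: [-0.001, 0.606, 0.795, -0.002]
contact_force: [-0.5, -0.2, -0.1]
grip_width: 59.9
finger_force: 0.0
```

>>> step_arm --plan '[[[0,0,0],[0,0,0]],[[0,0,0],[0,0,0]],[[0,0,0],[0,0,0]],[[0,0,0],[0,0,0]],[[0,0,-0.02],[0,0,0]]]' --claw 0.2 --squeeze 35

```text
t: 7.2
eef_pos: [459.6, 331.8, 30.6]
ee_rot: [-0.001, 0.606, 0.796, -0.001]
contact_force: [0.1, -1.0, -0.9]
grip_width: 30.8
finger_force: 34.7
```

```bash
python3 plan.py 459.1,332.4,100,105.4 612.5,0,75,105.4
```

```text
t 7.2 p [459.6 331.8  30.6] psi 105.41 tilt [-0.0024 -0.001  -1.    ] grip 30.8 34.7 F [ 0.1 -1.  -0.9] j [0.42 0.63 1.58 0.   0.93 0.15]
459.1,332.4,100,105.4 2
   [[0.0003, -0.0002, -0.0347], [0, 0, 0.0001]]
   [[0.0003, -0.0002, -0.0347], [0, 0, 0.0001]]
612.5,0,75,105.4 8
   [[-0.0452, 0.0075, 0.0031], [0, 0, -0.0]]
   [[-0.0452, 0.0075, 0.0031], [0, 0, -0.0]]
   [[-0.0452, 0.0075, 0.0031], [0, 0, -0.0]]
   [[-0.0452, 0.0075, 0.0031], [0, 0, -0.0]]
   [[-0.0452, 0.0075, 0.0031], [0, 0, -0.0]]
   [[-0.0452, 0.0075, 0.0031], [0, 0, -0.0]]
   [[-0.0452, 0.0075, 0.0031], [0, 0, -0.0]]
   [[-0.0452, 0.0075, 0.0031], [0, 0, -0.0]]
```

>>> step_arm --plan '[[[0,0,-0.035],[0,0,0]],[[0,0,-0.035],[0,0,0]],[[-0.045,0.0075,0.003],[0,0,0]],[[-0.045,0.0075,0.003],[0,0,0]],[[-0.045,0.0075,0.003],[0,0,0]]]'

```text
t: 7.7
eef_pos: [518.5, 206.8, 93.3]
ee_rot: [0.001, 0.606, 0.796, 0.001]
contact_force: [0.9, -0.2, -0.8]
grip_width: 30.1
finger_force: 34.7
```

>>> step_arm --plan '[[[-0.045,0.0075,0.003],[0,0,0]],[[-0.045,0.0075,0.003],[0,0,0]],[[-0.045,0.0075,0.003],[0,0,0]],[[-0.045,0.0075,0.003],[0,0,0]],[[-0.045,0.0075,0.003],[0,0,0]]]'

```text
t: 8.2
eef_pos: [614.6, -0.8, 78.0]
ee_rot: [0.0, 0.606, 0.795, 0.0]
contact_force: [0.4, 1.7, 0.1]
grip_width: 30.0
finger_force: 34.7
```

>>> step_arm --plan '[[[0,0,0],[0,0,0]],[[0,0,0],[0,0,0]],[[0,0,0],[0,0,0]]]'

```text
t: 8.5
eef_pos: [613.6, 1.9, 77.7]
ee_rot: [0.0, 0.606, 0.796, 0.0]
contact_force: [0.1, 1.1, -0.0]
grip_width: 30.0
finger_force: 34.8
```

```bash
python3 plan.py 612.5,0,50,105.4
```

```text
t 8.5 p [613.6   1.9  77.7] psi 105.46 tilt [ 2.e-04  1.e-04 -1.e+00] grip 30.0 34.8 F [ 0.1  1.1 -0. ] j [-0.19  0.65  1.39  0.    1.09 -0.46]
612.5,0,50,105.4 1
   [[-0.0016, -0.0016, 0.0277], [0, 0, 0.0011]]
```

>>> step_arm --plan '[[[-0.0015,-0.0015,0.03],[0,0,0]],[[0,0,0],[0,0,0]],[[0,0,0],[0,0,0]]]'

```text
t: 8.8
eef_pos: [612.6, 0.2, 47.8]
ee_rot: [-0.0, 0.605, 0.796, -0.0]
contact_force: [0.0, -0.6, -0.3]
grip_width: 30.1
finger_force: 34.8
```

```bash
python3 - <<'E'
from h import *
a=get("side");b=get("top");np.savez("side2.npz",**a);np.savez("top2.npz",**b)
A=cv2.resize(a["color"][190:265,210:300],None,fx=7,fy=7,interpolation=cv2.INTER_CUBIC);cv2.imwrite("pics/s2.png",A)
E
python3 plan.py
```

```text
t 8.9 p [ 6.133e+02 -3.000e-01  4.870e+01] psi 105.46 tilt [ 1.8e-03 -3.0e-04 -1.0e+00] grip 30.2 34.8 F [ 0.7  0.6 -0.7] j [-0.19  0.69  1.41  0.    1.04 -0.46]
```

View pics/s2.png

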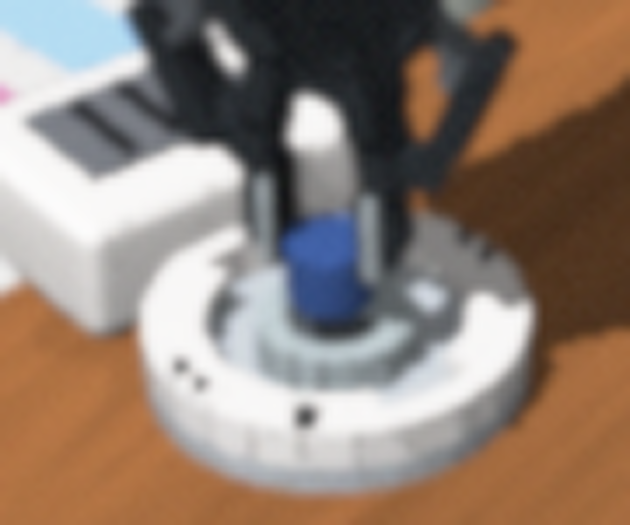

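The side crop shows the puck upright in the fingers at about (327,268), hovering over the chuck, whose centre is near (335,330). I measure the sideways offset with sub-pixel edges.

```bash
cat > col.py <<'E'
from h import *
s=dict(np.load("side2.npz"));c=s["color"];hsv=cv2.cvtColor(c,cv2.COLOR_BGR2HSV)
m=cv2.inRange(hsv,(100,90,20),(135,255,255))
k,l,st,ce=cv2.connectedComponentsWithStats(m);i=np.argmin(np.linalg.norm(ce-[256,228],axis=1));print(ce[i],st[i])
b=c[:,:,0].astype(float)-c[:,:,2]
for v in range(222,238):
    r=b[v,240:275];pk=r.max();h=pk/2;a=np.where(r>h)[0]
    if pk<30: continue
    L,Rr=a[0],a[-1]
    print(v,round(240+L-(r[L]-h)/(r[L]-r[L-1]),2),round(240+Rr+(r[Rr]-h)/(r[Rr]-r[Rr+1]),2),pk)
s0=dict(np.load("side0.npz"));g=cv2.cvtColor(s0["color"],cv2.COLOR_BGR2HSV)[:,:,1].astype(float)
T=np.array(s["cam_to_world"])
def pr(p):
    q=T[:3,:3].T@(np.array(p)-T[:3,3]);return np.array([s["cx"]+s["fx"]*q[0]/q[2],s["cy"]+s["fy"]*q[1]/q[2]])
print("proj puck base",pr([612.9,0,36]),"proj at collar 26",pr([612.9,0,26]))
for v in range(232,252,2):
    r=g[v,218:300];a=np.where(r<70)[0];print(v,218+a[0],218+a[-1],[int(x) for x in r[a[0]-2:a[0]+2]],[int(x) for x in r[a[-1]-1:a[-1]+3]])
th=np.linspace(0,6.28,400);e=np.array([pr([612.9+67*np.cos(x),67*np.sin(x),26]) for x in th]);print("pred collar cols",e[:,0].min(),e[:,0].max(),"rows",e[:,1].min(),e[:,1].max())
e=np.array([pr([612.9+16*np.cos(x),16*np.sin(x),36]) for x in th]);print("pred puck cols",e[:,0].min(),e[:,0].max(),"bottom row",e[:,1].max())
E
python3 col.py
```

```text
[255.82550336 227.7114094 ] [250 221  13  15 149]
222 251.59 260.41 97.0
223 250.44 260.44 101.0
224 249.78 260.5 101.0
225 249.73 260.55 102.0
226 250.06 260.5 102.0
227 250.57 260.29 100.0
228 250.72 260.14 90.0
229 250.76 260.22 84.0
230 250.67 260.64 80.0
231 250.71 261.33 80.0
232 250.97 261.5 81.0
233 251.35 261.24 78.0
234 252.08 260.58 71.0
235 252.42 260.31 46.0
proj puck base [257.56238206 231.9487323 ] proj at collar 26 [257.70282053 235.26962121]
232 218 285 [] [7, 35, 107, 156]
234 219 286 [] [11, 56, 153, 159]
236 221 286 [141, 105, 59, 27] [14, 54, 147, 158]
238 230 285 [146, 87, 28, 5] [6, 16, 84, 147]
240 230 285 [156, 115, 42, 6] [6, 32, 112, 157]
242 230 285 [157, 131, 68, 18] [7, 46, 121, 152]
244 231 285 [147, 95, 36, 7] [14, 62, 131, 156]
246 231 284 [155, 118, 45, 10] [0, 28, 88, 155]
248 232 283 [140, 91, 26, 3] [6, 28, 105, 149]
250 233 282 [140, 87, 28, 3] [18, 66, 125, 154]
pred collar cols 230.13392863538598 285.17706625066256 rows 219.63096056102577 252.29546801458363
pred puck cols 250.96513082019658 264.15405599308616 bottom row 235.86445546118446
```

>>> step_arm --plan '[[[0,-0.001,0.004],[0,0,0]],[[0,0,0.004],[0,0,0]],[[0,0,0.003],[0,0,0]],[[0,0,0.003],[0,0,0]],[[0,0,0],[0,0,0]]]'

```text
t: 9.4
eef_pos: [611.6, -1.0, 32.8]
ee_rot: [-0.0, 0.606, 0.796, -0.0]
contact_force: [-0.2, 0.3, -0.4]
grip_width: 30.2
finger_force: 34.8
```

```bash
python3 plan.py; python3 plan.py
```

```text
t 9.4 p [611.6  -1.   32.8] psi 105.41 tilt [-9.e-04  2.e-04 -1.e+00] grip 30.2 34.8 F [-0.2  0.3 -0.4] j [-0.19  0.71  1.43 -0.    1.01 -0.46]
t 9.4 p [611.6  -1.   32.8] psi 105.41 tilt [-9.e-04  2.e-04 -1.e+00] grip 30.2 34.8 F [-0.2  0.3 -0.4] j [-0.19  0.71  1.43 -0.    1.01 -0.46]
```

No force at z 32.8, so the puck is already in the pocket. I lower it the rest of the way.

>>> step_arm --plan '[[[0,0,0.003],[0,0,0]],[[0,0,0.002],[0,0,0]],[[0,0,0],[0,0,0]]]'

```text
t: 9.7
eef_pos: [611.6, -1.0, 27.9]
ee_rot: [-0.0, 0.606, 0.796, -0.0]
contact_force: [0.5, -0.1, -0.1]
grip_width: 30.1
finger_force: 34.8
```

>>> step_arm --plan '[[[0,0,0.001],[0,0,0]],[[0,0,0],[0,0,0]]]'

```text
t: 9.9
eef_pos: [611.8, -1.0, 27.3]
ee_rot: [-0.0, 0.606, 0.796, 0.0]
contact_force: [-0.0, -0.2, 0.9]
grip_width: 30.5
finger_force: 34.8
```

>>> step_arm --plan '[[[0,0,0.001],[0,0,0]],[[0,0,0],[0,0,0]]]'

```text
t: 10.1
eef_pos: [611.9, -1.1, 27.1]
ee_rot: [0.0, 0.606, 0.796, 0.0]
contact_force: [-3.3, -0.2, 5.4]
grip_width: 30.3
finger_force: 35.5
```

The puck has bottomed out, so I release it and rise. Then I check it while heading to the lid.

>>> step_arm --plan '[[[0,0,0],[0,0,0]],[[0,0,0],[0,0,0]],[[0,0,-0.03],[0,0,0]],[[0,0,-0.045],[0,0,0]],[[0,0,-0.02],[0,0,0]]]' --claw 0.6

```text
t: 10.6
eef_pos: [613.0, -1.2, 125.0]
ee_rot: [0.002, 0.606, 0.796, 0.001]
contact_force: [0.5, -0.3, 0.3]
grip_width: 51.2
finger_force: 0.0
```

```bash
python3 plan.py 515,-301,90,176.3 515,-301,42,176.3
```

```text
t 10.6 p [613.   -1.2 125. ] psi 105.42 tilt [ 4.8e-03 -9.0e-04 -1.0e+00] grip 51.2 0.0 F [ 0.5 -0.3  0.3] j [-0.19  0.6   1.36  0.    1.18 -0.46]
515,-301,90,176.3 9
   [[-0.0292, -0.0194, 0.0039], [0, 0, -0.1375]]
   [[-0.0263, -0.0232, 0.0039], [0, 0, -0.1375]]
   [[-0.0229, -0.0266, 0.0039], [0, 0, -0.1375]]
   [[-0.019, -0.0294, 0.0039], [0, 0, -0.1375]]
   [[-0.0148, -0.0318, 0.0039], [0, 0, -0.1375]]
   [[-0.0103, -0.0335, 0.0039], [0, 0, -0.1375]]
   [[-0.0056, -0.0346, 0.0039], [0, 0, -0.1375]]
   [[-0.0008, -0.035, 0.0039], [0, 0, -0.1375]]
   [[0.004, -0.0348, 0.0039], [0, 0, -0.1375]]
515,-301,42,176.3 1
   [[0.0, 0.0, 0.048], [0, 0, -0.0]]
```

>>> step_arm --plan '[[[-0.029,-0.0195,0.004],[0,0,-0.1375]],[[-0.0265,-0.023,0.004],[0,0,-0.1375]],[[-0.023,-0.0265,0.004],[0,0,-0.1375]],[[-0.019,-0.0295,0.004],[0,0,-0.1375]],[[-0.015,-0.032,0.004],[0,0,-0.1375]]]'

```text
t: 11.1
eef_pos: [556.9, -169.2, 101.1]
ee_rot: [0.0, 0.3, 0.954, 0.0]
contact_force: [0.5, -0.4, -0.1]
grip_width: 51.0
finger_force: 0.0
```

>>> step_arm --plan '[[[-0.01,-0.0335,0.004],[0,0,-0.1375]],[[-0.0055,-0.0345,0.004],[0,0,-0.1375]],[[-0.001,-0.035,0.004],[0,0,-0.1375]],[[0.004,-0.035,0.004],[0,0,-0.1375]],[[0,0,0],[0,0,0]]]'

```text
t: 11.6
eef_pos: [512.2, -304.5, 84.7]
ee_rot: [-0.0, 0.032, 0.999, -0.0]
contact_force: [0.8, 1.0, -0.6]
grip_width: 51.6
finger_force: 0.0
```

>>> step_arm --plan '[[[0,0,0],[0,0,0]],[[0,0,0],[0,0,0]]]'

```text
t: 11.8
eef_pos: [514.1, -300.1, 85.3]
ee_rot: [0.0, 0.032, 0.999, 0.0]
contact_force: [0.1, -0.1, 0.4]
grip_width: 51.2
finger_force: 0.0
```

```bash
python3 plan.py 515,-301,42,176.3
python3 - <<'E'
from h import *
a=get("side");b=get("top");np.savez("side3.npz",**a);np.savez("top3.npz",**b)
A=cv2.resize(a["color"][205:260,220:295],None,fx=5,fy=5,interpolation=cv2.INTER_CUBIC)
B=cv2.resize(b["color"][180:235,230:305],None,fx=5,fy=5,interpolation=cv2.INTER_CUBIC)
C=cv2.resize(a["color"][130:230,310:430],None,fx=5,fy=5,interpolation=cv2.INTER_CUBIC)[:300,:]
D=np.zeros((580,760,3),np.uint8);D[:275,:375]=A;D[:275,380:755]=B;D[280:580,:600]=C;cv2.imwrite("pics/s3.png",D)
E
```

```text
t 11.8 p [ 514.1 -300.1   85.3] psi 176.28 tilt [ 0.e+00  3.e-04 -1.e+00] grip 51.2 0.0 F [ 0.1 -0.1  0.4] j [-0.73  0.61  1.45  0.    1.08 -2.23]
515,-301,42,176.3 1
   [[-0.001, -0.0008, 0.0433], [0, 0, -0.0003]]
```

View pics/s3.png

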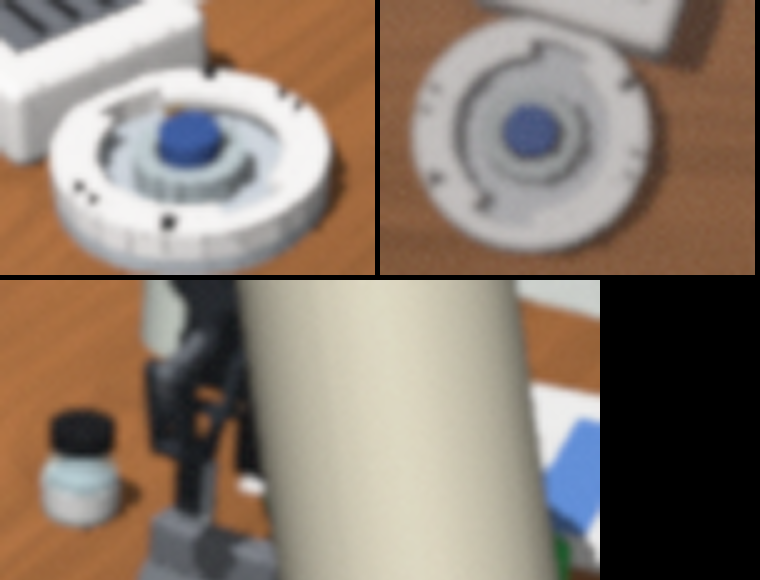

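The puck stands flat in the pocket: side crop (190,138), and top crop (531,131) against the collar centre (531,133). The gripper is above the lid's bar, so now I grasp the lid.

>>> step_arm --plan '[[[-0.001,-0.001,0.02],[0,0,0]],[[0,0,0.016],[0,0,0]],[[0,0,0.008],[0,0,0]],[[0,0,0],[0,0,0]],[[0,0,0],[0,0,0]]]'

```text
t: 12.4
eef_pos: [515.1, -302.1, 42.0]
ee_rot: [0.0, 0.032, 0.999, -0.0]
contact_force: [-0.3, 0.0, 0.7]
grip_width: 51.4
finger_force: 0.0
```

>>> step_arm --plan '[[[0,0,0],[0,0,0]],[[0,0,0],[0,0,0]],[[0,0,0],[0,0,0]],[[0,0,0],[0,0,0]],[[0,0,0],[0,0,0]]]' --claw 0.05 --squeeze 70

```text
t: 12.9
eef_pos: [515.1, -302.5, 42.2]
ee_rot: [0.001, 0.032, 0.999, -0.0]
contact_force: [-0.0, 0.2, 6.7]
grip_width: 18.5
finger_force: 70.3
```

```bash
python3 plan.py
```

```text
t 12.9 p [ 515.1 -302.5   42.2] psi 176.31 tilt [ 0.0012 -0.001  -1.    ] grip 18.5 70.3 F [-0.   0.2  6.7] j [-0.73  0.67  1.47  0.    1.   -2.23]
```

```bash
python3 plan.py 515,-302,130,176.3 611.8,-0.7,95,162.7
```

```text
t 12.9 p [ 515.1 -302.5   42.2] psi 176.31 tilt [ 0.0012 -0.001  -1.    ] grip 18.5 70.3 F [-0.   0.2  6.7] j [-0.73  0.67  1.47  0.    1.   -2.23]
515,-302,130,176.3 2
   [[0.0, 0.0002, -0.0439], [0, 0, 0.0001]]
   [[0.0, 0.0002, -0.0439], [0, 0, 0.0001]]
611.8,-0.7,95,162.7 7
   [[-0.011, 0.0438, 0.005], [0, 0, 0.0339]]
   [[-0.0095, 0.0442, 0.005], [0, 0, 0.0339]]
   [[-0.008, 0.0445, 0.005], [0, 0, 0.0339]]
   [[-0.0065, 0.0447, 0.005], [0, 0, 0.0339]]
   [[-0.005, 0.0449, 0.005], [0, 0, 0.0339]]
   [[-0.0035, 0.0451, 0.005], [0, 0, 0.0339]]
   [[-0.0019, 0.0452, 0.005], [0, 0, 0.0339]]
```

>>> step_arm --plan '[[[0,0,-0.01],[0,0,0]],[[0,0,-0.02],[0,0,0]],[[0,0,-0.03],[0,0,0]],[[0,0,-0.028],[0,0,0]],[[0,0,0],[0,0,0]]]'

```text
t: 13.4
eef_pos: [515.9, -303.2, 133.4]
ee_rot: [0.003, 0.032, 0.999, -0.002]
contact_force: [-0.3, -0.6, -2.4]
grip_width: 18.8
finger_force: 69.4
```

Force −2.4 N means the lid is held. I carry it to the mill.

>>> step_arm --plan '[[[-0.011,0.035,0.005],[0,0,0.034]],[[-0.0095,0.044,0.005],[0,0,0.034]],[[-0.008,0.0445,0.005],[0,0,0.034]],[[-0.0065,0.0445,0.005],[0,0,0.034]],[[-0.005,0.045,0.005],[0,0,0.034]]]'

```text
t: 13.9
eef_pos: [582.8, -94.2, 103.0]
ee_rot: [-0.001, 0.118, 0.993, 0.0]
contact_force: [0.6, -0.9, -3.1]
grip_width: 18.7
finger_force: 69.4
```

>>> step_arm --plan '[[[-0.0035,0.045,0.005],[0,0,0.034]],[[-0.002,0.04,0.005],[0,0,0.034]],[[0,0,0],[0,0,0]],[[0,0,0],[0,0,0]]]'

```text
t: 14.3
eef_pos: [608.9, -14.4, 93.1]
ee_rot: [-0.001, 0.15, 0.989, -0.0]
contact_force: [0.2, -0.8, -2.9]
grip_width: 18.7
finger_force: 69.4
```

```bash
python3 plan.py 611.8,-0.7,75,162.7
```

```text
t 14.3 p [608.9 -14.4  93.1] psi 162.78 tilt [-2.1e-03  1.0e-04 -1.0e+00] grip 18.7 69.4 F [ 0.2 -0.8 -2.9] j [-0.22  0.63  1.39 -0.    1.12 -1.49]
611.8,-0.7,75,162.7 1
   [[0.0013, 0.014, 0.0181], [0, 0, 0.0015]]
```

>>> step_arm --plan '[[[0.0015,0.014,0.011],[0,0,0]],[[0,0,0],[0,0,0]],[[0,0,0],[0,0,0]]]'

```text
t: 14.6
eef_pos: [611.8, -1.7, 82.7]
ee_rot: [-0.001, 0.151, 0.989, -0.0]
contact_force: [0.1, -0.6, -1.7]
grip_width: 18.5
finger_force: 69.5
```

```bash
python3 plan.py 611.8,-0.7,60,162.7
python3 - <<'E'
from h import *
a=get("side");b=get("top");np.savez("side4.npz",**a);np.savez("top4.npz",**b)
A=cv2.resize(a["color"][185:265,210:300],None,fx=4,fy=4,interpolation=cv2.INTER_CUBIC)
B=cv2.resize(b["color"][160:240,215:305],None,fx=4,fy=4,interpolation=cv2.INTER_CUBIC)
cv2.imwrite("pics/s4.png",np.hstack([A,B]))
# lid in top cloud: cap/bar
P=cloud(b).reshape(-1,3);r=np.linalg.norm(P[:,:2]-[612,0],axis=1)
w=P[(r<60)&(P[:,2]>66)&(P[:,2]<84)];print(len(w),np.median(w,0))
if len(w)>30:
    h=cv2.convexHull(w[:,:2].astype(np.float32))[:,0].astype(float);A=np.c_[2*h,np.ones(len(h))];x=np.linalg.lstsq(A,(h**2).sum(1),rcond=None)[0];print("cap",x[:2],np.sqrt(x[2]+x[0]**2+x[1]**2))
E
```

```text
t 14.6 p [611.8  -1.7  82.7] psi 162.66 tilt [-1.2e-03  1.0e-04 -1.0e+00] grip 18.5 69.5 F [ 0.1 -0.6 -1.7] j [-0.19  0.64  1.39 -0.    1.1  -1.46]
611.8,-0.7,60,162.7 1
   [[0.0003, 0.0009, 0.0227], [0, 0, -0.0007]]
0 [nan nan nan]
  return _methods._mean(a, axis=axis, dtype=dtype,
  ret = um.true_divide(
```

View pics/s4.png

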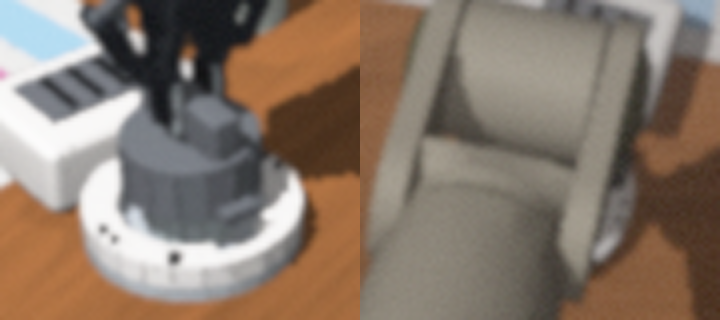

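In the side crop the lid is level over the collar, with its near lug at (240,210) pointing into the −x gap. The top view is hidden by the arm. I lower it step by step, watching the force.

>>> step_arm --plan '[[[0.0003,0.0008,0.004],[0,0,0]],[[0,0,0.004],[0,0,0]],[[0,0,0.004],[0,0,0]],[[0,0,0.003],[0,0,0]],[[0,0,0],[0,0,0]]]'

```text
t: 15.2
eef_pos: [611.9, -0.4, 67.7]
ee_rot: [-0.001, 0.151, 0.989, 0.0]
contact_force: [0.6, 0.6, -2.3]
grip_width: 18.7
finger_force: 69.5
```

>>> step_arm --plan '[[[0,0,0.002],[0,0,0]],[[0,0,0.002],[0,0,0]],[[0,0,0],[0,0,0]]]'

```text
t: 15.5
eef_pos: [612.0, -0.4, 64.0]
ee_rot: [-0.0, 0.151, 0.989, 0.0]
contact_force: [0.3, 0.1, -2.3]
grip_width: 18.5
finger_force: 69.5
```

```bash
python3 plan.py
```

```text
t 15.5 p [ 6.12e+02 -4.00e-01  6.40e+01] psi 162.68 tilt [-4.e-04  1.e-04 -1.e+00] grip 18.5 69.5 F [ 0.3  0.1 -2.3] j [-0.19  0.67  1.41 -0.    1.07 -1.46]
```

>>> step_arm --plan '[[[0,0,0.003],[0,0,0]],[[0,0,0.003],[0,0,0]],[[0,0,0.003],[0,0,0]],[[0,0,0],[0,0,0]]]'

```text
t: 15.9
eef_pos: [611.9, -0.4, 54.7]
ee_rot: [-0.0, 0.151, 0.989, 0.0]
contact_force: [0.5, -0.7, -2.0]
grip_width: 18.6
finger_force: 69.5
```

>>> step_arm --plan '[[[0,0,0.001],[0,0,0]],[[0,0,0.001],[0,0,0]],[[0,0,0],[0,0,0]]]'

```text
t: 16.2
eef_pos: [612.1, -0.4, 53.2]
ee_rot: [-0.0, 0.151, 0.989, -0.0]
contact_force: [-0.9, -0.2, -2.0]
grip_width: 18.7
finger_force: 69.5
```

>>> step_arm --plan '[[[0,0,0.001],[0,0,0]],[[0,0,0],[0,0,0]]]'

```text
t: 16.4
eef_pos: [612.2, -0.4, 52.3]
ee_rot: [0.0, 0.151, 0.989, 0.0]
contact_force: [0.5, 0.7, -2.0]
grip_width: 18.4
finger_force: 69.5
```

```bash
python3 plan.py
```

```text
t 16.4 p [ 6.122e+02 -4.000e-01  5.230e+01] psi 162.68 tilt [ 1.e-04  0.e+00 -1.e+00] grip 18.4 69.5 F [ 0.5  0.7 -2. ] j [-0.19  0.68  1.41  0.    1.04 -1.46]
```

>>> step_arm --plan '[[[0,0,0.001],[0,0,0]],[[0,0,0],[0,0,0]],[[0,0,0],[0,0,0]]]'

```text
t: 16.7
eef_pos: [612.3, -0.5, 52.2]
ee_rot: [0.0, 0.151, 0.989, -0.0]
contact_force: [-3.5, 0.4, 6.5]
grip_width: 18.9
finger_force: 70.5
```

>>> step_arm --plan '[[[0,0,0.0005],[0,0,0]],[[0,0,0],[0,0,0]],[[0,0,0],[0,0,0]]]'

```text
t: 17.0
eef_pos: [612.3, -0.4, 52.2]
ee_rot: [0.0, 0.15, 0.989, -0.0]
contact_force: [-5.3, 1.0, 9.8]
grip_width: 18.8
finger_force: 71.2
```

The lid is seated: z 52.2 equals the grasp height plus 10 mm, with contact felt. I refine the stud direction from the unobstructed top image, then twist.

Run:
```python
from h import *
for n in("top0","top3"):
    im=dict(np.load(n+".npz"));g=cv2.cvtColor(im["color"],cv2.COLOR_BGR2GRAY).astype(np.float32);Q=[]
    for c in((280,197),(241,215.5)):
        x,y=round(c[0]),round(c[1]);p=g[y-3:y+4,x-3:x+4];w=np.clip(np.percentile(p,60)-p-25,0,None);v,u=np.indices(p.shape)
        q=np.array([(u*w).sum(),(v*w).sum()])/w.sum()+[x-3,y-3];Q.append(pt(im,*q,30)[:2]);print(n,q.round(2),Q[-1].round(1))
    d=Q[0]-Q[1];print("sep",np.linalg.norm(d).round(1),"mid",((Q[0]+Q[1])/2).round(1),"dir",np.degrees(np.arctan2(d[1],d[0])).round(2))
```

```text
top0 [281.78 195.93] [641.6 -64.1]
top0 [238.88 217.17] [576.2  57.7]
sep 138.3 mid [608.9  -3.2] dir -61.75
top3 [281.78 195.9 ] [641.7 -64.1]
top3 [238.91 217.1 ] [576.3  57.6]
sep 138.2 mid [609.   -3.2] dir -61.78
```

>>> step_arm --plan '[[[0,0,-0.0005],[0,0,0.05]],[[0,0,0],[0,0,0.05]],[[0,0,0],[0,0,0.05]],[[0,0,0],[0,0,0]]]' --squeeze 80

```text
t: 17.4
eef_pos: [612.6, -0.8, 52.2]
ee_rot: [0.001, 0.224, 0.974, -0.0]
contact_force: [-1.4, -0.9, 6.1]
grip_width: 18.3
finger_force: 78.6
```

```bash
python3 plan.py; python3 -c "
from h import *
print(telemetry.observe()['ft_torque'])"
```

```text
t 17.4 p [612.6  -0.8  52.2] psi 154.06 tilt [ 1.5e-03 -8.0e-04 -1.0e+00] grip 18.3 78.6 F [-1.4 -0.9  6.1] j [-0.19  0.68  1.41 -0.    1.04 -1.31]
[-0.23275843  0.35996507 -0.05305123]
```

Turning freely with low side force. The stud direction is about −62°, so the target ψ is 117.9.

>>> step_arm --plan '[[[0,0,0],[0,0,0.07]],[[0,0,0],[0,0,0.07]],[[0,0,0],[0,0,0.07]],[[0,0,0],[0,0,0.07]],[[0,0,0],[0,0,0.07]]]'

```text
t: 17.9
eef_pos: [612.5, -1.0, 52.3]
ee_rot: [0.001, 0.391, 0.92, -0.0]
contact_force: [-2.9, -2.1, 6.6]
grip_width: 18.6
finger_force: 78.8
```

>>> step_arm --plan '[[[0,0,0],[0,0,0.07]],[[0,0,0],[0,0,0.07]],[[0,0,0],[0,0,0.07]],[[0,0,0],[0,0,0.05]],[[0,0,0],[0,0,0]]]'

```text
t: 18.4
eef_pos: [612.3, -1.0, 52.2]
ee_rot: [0.001, 0.506, 0.862, -0.0]
contact_force: [-4.0, -2.6, 7.4]
grip_width: 18.3
finger_force: 78.8
```

```bash
python3 plan.py 612,-0.7,52.2,117.9
python3 - <<'E'
from h import *
print(telemetry.observe()['ft_torque'])
a=get("side");b=get("top");np.savez("side5.npz",**a)
A=cv2.resize(a["color"][185:265,210:300],None,fx=7,fy=7,interpolation=cv2.INTER_CUBIC);cv2.imwrite("pics/s5.png",A)
E
```

```text
t 18.4 p [612.3  -1.   52.2] psi 119.15 tilt [ 5.0e-04 -1.2e-03 -1.0e+00] grip 18.3 78.8 F [-4.  -2.6  7.4] j [-0.19  0.68  1.41 -0.    1.04 -0.7 ]
612,-0.7,52.2,117.9 1
   [[0.0004, -0.0001, 0.0], [0, 0, 0.0218]]
[-0.46167784  0.68532352  0.07833609]
```

View pics/s5.png

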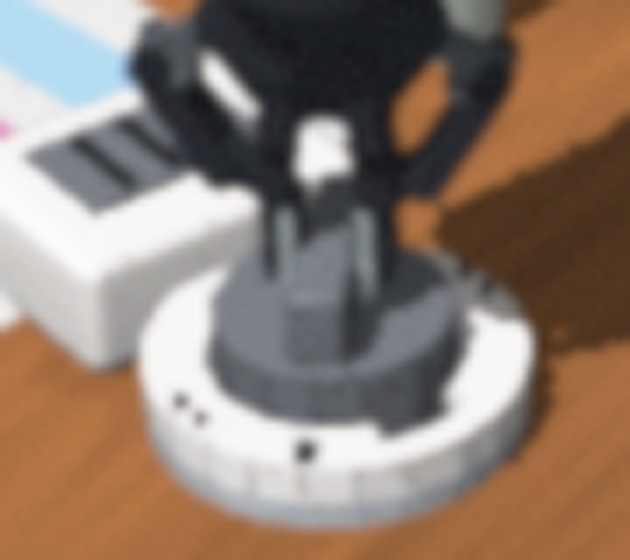

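The side crop shows the lid fully down with its bar end at about (317,330), in line with the single stud at (305,450) and well short of the stud pair at (190,410). I add the last degree and settle.

>>> step_arm --plan '[[[0,0,0],[0,0,0.02]],[[0,0,0],[0,0,0]],[[0,0,0],[0,0,0]],[[0,0,0],[0,0,0]],[[0,0,0],[0,0,0]]]'

```text
t: 19.0
eef_pos: [612.3, -1.0, 52.2]
ee_rot: [0.001, 0.514, 0.858, -0.0]
contact_force: [-3.6, -3.5, 7.0]
grip_width: 18.4
finger_force: 78.8
```

```bash
python3 plan.py
python3 - <<'E'
from h import *
a=get("side");T=np.array(a["cam_to_world"])
def pr(p):
    q=T[:3,:3].T@(np.array(p)-T[:3,3]);return (np.array([a["cx"]+a["fx"]*q[0]/q[2],a["cy"]+a["fy"]*q[1]/q[2]])-[210,185])*7
for ang in(-58,-62,-66):
    c=np.radians(ang);e=np.array([np.cos(c),np.sin(c)]);o=np.array([612,-.6])
    n=np.array([-e[1],e[0]])
    print(ang,"stud",pr([*(o-61.5*e),31]).round(),"bar end corners top",[pr([*(o-40*e+s*10*n),74]).round().tolist() for s in(-1,1)])
A=cv2.resize(a["color"][205:255,235:275],None,fx=12,fy=12,interpolation=cv2.INTER_CUBIC);cv2.imwrite("pics/s6.png",A)
E
```

```text
t 19.0 p [612.3  -1.   52.2] psi 118.08 tilt [ 5.0e-04 -1.1e-03 -1.0e+00] grip 18.4 78.8 F [-3.6 -3.5  7. ] j [-0.19  0.68  1.41 -0.    1.04 -0.68]
-58 stud [319. 449.] bar end corners top [[351.0, 308.0], [291.0, 306.0]]
-62 stud [307. 448.] bar end corners top [[342.0, 308.0], [283.0, 304.0]]
-66 stud [294. 447.] bar end corners top [[334.0, 309.0], [275.0, 303.0]]
```

View pics/s6.png

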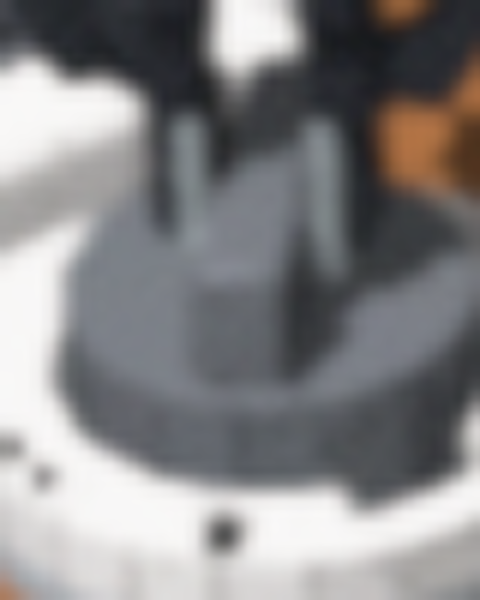

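The bar end spans crop x 192–285, which gives about −61.5°. The stud at (224,533) gives about −62.4°, so they agree within 1° and the lid is down and held. I hand in.

```bash
python3 -c "
from rig import ticket
print(ticket.job_done())"
```

```text
the job is handed in; nothing more can be done
None
```

I handed the job in at about 19 s of the 51 s: the small round puck sits flat in the pocket, and the lid is fully down and held in the gripper at half-way, its bar within about 1° of the single studs; the hand-in gave no verdict.

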